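# Sort the parts of a stripped front end into the magnetic trays

### The job

Clear the loose parts from the bench: put both spark plugs, both wheel spacers and the brake pad each into the steel tray that already holds one of its kind. Set each down gently, without dropping it, so that it lies flat on the tray's floor the same way up as it lies now, not on top of another part or propped on the rim. Leave the socket and the round tin where they stand.

Things in the scene. Friction and masses are not known exactly. Their poses are not given: they have to be found in the camera images.
- plug_a: Loose spark plug lying on its side, 76 mm long: steel hexagon 20.8 mm across flats, 24 across corners, 16 long (grip there, it balances), threaded end to x = -31 mm, white insulator and terminal to x = +45 mm. Origin: on its axis at mid-hexagon, 10.4 mm above what it lies on; x to the terminal. Its turn about x is of no account. 55 g.
- plug_b: Other loose spark plug lying on its side, 76 mm long: steel hexagon 20.8 mm across flats, 24 across corners, 16 long (grip there, it balances), threaded end to x = -31 mm, white insulator and terminal to x = +45 mm. Origin: on its axis at mid-hexagon, 10.4 mm above what it lies on; x to the terminal. Its turn about x is of no account. 55 g.
- spacer_a: Loose steel wheel spacer standing on its flange: tube 39.6 mm outside diameter, 28 mm tall overall, flange at the bottom 46 mm in diameter and 5 to 6 mm thick, open bore about 22 mm. Origin: centre of its underside, z up along its axis. 110 g.
- spacer_b: The other loose steel wheel spacer standing on its flange: tube 39.6 mm outside diameter, 28 mm tall overall, flange at the bottom 46 mm in diameter and 5 to 6 mm thick, open bore about 22 mm. Origin: centre of its underside, z up along its axis. 110 g.
- pad: Loose brake pad lying flat, dark lining up: steel plate 54 (x) by 42 mm (y), 4.5 thick, an ear at each x end (y -4 to +16) making it 75 long; lining in two blocks as wide as the plate, top 11 mm above the underside. Grip it across the 42 mm. Origin: centre of the underside; x along its length, z up. 100 g.
- tray_plugs: Tray for spark plugs; it already holds one. Fixed stainless pan on a magnet base, 120 (x) by 200 mm (y) outside, walls 3 mm, rim 30 mm and flat inner floor 10 mm above the bench. Origin: its centre, at bench level, z up. The plug in it is held fast, lying along x with its hexagon at x = 0, y = -74 mm; free floor from y = -55 to +97.
- tray_spacers: Tray for wheel spacers; it already holds one. Fixed stainless pan on a magnet base, 120 (x) by 200 mm (y) outside, walls 3 mm, rim 30 mm and flat inner floor 10 mm above the bench. Origin: its centre, at bench level, z up. The spacer in it is held fast, standing at x = 0, y = -70 mm; free floor from y = -45 to +97.
- tray_pads: Tray for brake pads; it already holds one. Fixed stainless pan on a magnet base, 120 (x) by 200 mm (y) outside, walls 3 mm, rim 30 mm and flat inner floor 10 mm above the bench. Origin: its centre, at bench level, z up. The pad in it is held fast, lying along x, its middle at x = 0, y = -70 mm; free floor from y = -47 to +97.
- socket: Tool to leave alone: steel wrench socket standing on the bench, 31 mm in diameter, 42 mm tall, a dark recess in its top. Origin: centre of its underside, z up.
- tin: To leave alone: closed flat round tin, white with a bright steel lid, 56 mm in diameter, 24 mm tall. Origin: centre of its underside, z up.

How it is judged:
At the end, for the whole second after the job is handed in: All five parts released and at rest inside the tray of their kind, on its floor (within 6 mm of height), level (pad, spacers 0.15 rad and same way up; plug axes 0.2 rad), none on another; socket and tin within 15 mm of their starts (x of plug_a in the frame of tray_plugs between -0.057 and 0.057 m and y of plug_a in the frame of tray_plugs between -0.097 and 0.097 m and z of plug_a in the frame of tray_plugs between 0.005 and 0.027 m and angle between plug_a's own x axis and vertical between 1.35 and 1.79 rad and linear speed of each of plug_a, plug_b, spacer_a, spacer_b, pad below 0.02 m/s and contact force between each of plug_a, plug_b, spacer_a, spacer_b, pad and the fingers below 0.05 N and x of plug_b in the frame of tray_plugs between -0.057 and 0.057 m and y of plug_b in the frame of tray_plugs between -0.097 and 0.097 m and z of plug_b in the frame of tray_plugs between 0.005 and 0.027 m and angle between plug_b's own x axis and vertical between 1.35 and 1.79 rad and x of spacer_a in the frame of tray_spacers between -0.057 and 0.057 m and y of spacer_a in the frame of tray_spacers between -0.097 and 0.097 m and z of spacer_a in the frame of tray_spacers between 0.005 and 0.016 m and angle between each of spacer_a, spacer_b, pad's own z axis and vertical below 0.15 rad and x of spacer_b in the frame of tray_spacers between -0.057 and 0.057 m and y of spacer_b in the frame of tray_spacers between -0.097 and 0.097 m and z of spacer_b in the frame of tray_spacers between 0.005 and 0.016 m and x of pad in the frame of tray_pads between -0.057 and 0.057 m and y of pad in the frame of tray_pads between -0.097 and 0.097 m and z of pad in the frame of tray_pads between 0.005 and 0.016 m and distance of each of socket, tin from where it was at the start of the episode below 0.015 m); the robot touches nothing.
It fails at once if a part is dropped or thrown (faster than 0.8 m/s out of the fingers, a fall of over about 30 mm) ((linear speed of plug_a above 0.8 m/s and contact force between plug_a and the fingers below 0.02 N) or (linear speed of plug_b above 0.8 m/s and contact force between plug_b and the fingers below 0.02 N) or (linear speed of spacer_a above 0.8 m/s and contact force between spacer_a and the fingers below 0.02 N) or (linear speed of spacer_b above 0.8 m/s and contact force between spacer_b and the fingers below 0.02 N) or (linear speed of pad above 0.8 m/s and contact force between pad and the fingers below 0.02 N)).
It fails at once if the socket is pushed more than 15 mm or taken away (distance of socket from where it was at the start of the episode above 0.015 m).
It fails at once if the tin is pushed more than 15 mm or taken away (distance of tin from where it was at the start of the episode above 0.015 m).
It also fails if it takes over 115 s, if anything falls off the work surface, if the arm or the gripper's body presses on something with over 40 N, if the wrist force passes 120 N, or if a joint passes its speed limit or range.

### The arm

A 6-joint arm with a two-finger parallel gripper is mounted at the origin on the work surface. World frame = base frame: x ahead of the robot, y to its left, z up, the work surface at z = 0. Lengths are in m, angles in rad, forces in N, time in s.
With the tool pointing down it reaches from about 0.275 to 1 m from the base axis. Payload 8.4 kg.
Tool frame: the origin (TCP) lies midway between the tips of the shut fingers; the grasp point (between the pads) lies 19 mm behind it; x points along the fingers, z is the direction in which the jaws open and shut, and the axes are right-handed (so a half turn about x gives the same grasp; the last joint's range is limited). The gripper opens to 85 mm and grips with 20 to 120 N. Pads are 22 mm wide; open, the fingers measure 114 mm over their backs; the gripper's body (76 mm by 85 mm) begins 54 mm behind the grasp point. The pads swing forward as they close: fully open they stand 13 mm farther back than shut.
Start: joints at [-1.168, 0.353, 1.633, -0, 1.155, -0.002], TCP at [0.246, -0.574, 0.231] pointing down, gripper open.
Joint ranges: [-2.63, 2.63], [-0.92, 2.1], [0.06, 2.66], [-1.3, 4.44], [0, 2.69], [-3.02, 3.02]. Speed limits (rad/s): [2.22, 2.22, 2.79, 3.14, 3.14, 3.14].

### API

Orientations are given as a rotation vector (axis times angle).
In Python, from bench import monitor, optics, arm gives the robot as it stands.
- The arm moves only by the tool step_arm, never from a script. Its argument "deltas" is a list of rows, each a list of 2 entries, a list of its own where there are three numbers: the shift along the tool's x, y, z in cm, then the turn about the tool's x in degrees. In form: [[[dx, dy, dz], roll], ...]. A call has exactly 10 rows; each row is the pose to reach, as a shift and turn from the pose commanded when the call began, along the tool's axes at that moment; what a row does not reach only later rows make up. A row lasts 1/8 s, in which the tool goes at most 62.5 mm and 10.7 degrees, less where a joint would pass 70% of its speed; a pose out of reach is approached as far as the arm can. A call with a gripper value outside its range is refused whole. "gripper" is the closure, from 0 (fully open) to 1 (shut), set as the call begins (left out, the last holds). The fingers move at their own pace and stop on an object; "squeeze" is the grip in N (left out, the last holds). Time passes only in rows, so rows that repeat a pose let the fingers close, or fill a call up. It gives the time, the measured TCP pose, the force and the opening at its end, in the units of the state.
- monitor.read_state(): the state, without advancing time (a new reading comes with each control period).
- optics.camera(name): name is "scene" or "top" or "wrist"; returns a dict with "img" (384x512x3 uint8, red, green, blue), "fx", "fy", "cx", "cy" (pixels), "position" and "attitude" of the camera in the world; the wrist camera has in their place "mount" (4x4, takes a point from camera to tool coordinates, whose origin is the TCP and whose axes are the tool frame's). Camera axes: x right, y up, looking along -z (the intrinsics and any distortion apply to the point x, -y, -z); pixel columns grow to the right and rows downward; lengths in m; the calibration is good to about 2 mm. A picture is of the moment at which its call begins: read the wrist's pose just before it. There is no depth.
- arm.hand_in(): hands the job in, once; it reports no verdict.
The state is a dict: "time_s": time; "q": joint angles; "qd": joint speeds; "effort": joint torques, N m; "tool_pos": TCP position; "eef_rot": TCP orientation; "wrist_force": force on the tool from outside, world axes, zero at the start; "moment": the same for the moment, N m; "grip_width": finger opening in m.
Only numpy, scipy, OpenCV 4.12 (cv2) and the standard library are available. Lean on these libraries where they do the work, as an engineer would, in place of code of your own. Each camera call takes 0.05 s, during which the arm holds its last target.

## Working session

There is one attempt and no reset: what is moved stays moved. The work goes in short steps, Python scripts to look and compute and a tool call to move; the robot and the scene stay as the last step left them, time stands still between calls to the robot, and variables do not carry over. Pictures are saved under pics/ and viewed, and the job is handed in when it is done.

Besides the shell and the picture viewer there is one more tool, called after "Request:" as name(argument=value, ...), one argument or row to a line, values as JSON. step_arm: Moves the arm, as the interface text tells. Its arguments: {"type":"object","properties":{"deltas":{"type":"array","items":{"type":"array"}},"gripper":{"type":"number"},"squeeze":{"type":"number"}},"required":["deltas"]}

```bash
ls; mkdir -p pics
python3 - <<'E'
from bench import monitor, optics, arm
import cv2
s=monitor.read_state()
print(s)
for n in ("scene","top","wrist"):
    c=optics.camera(n)
    cv2.imwrite(f"pics/{n}0.png",cv2.cvtColor(c["img"],cv2.COLOR_RGB2BGR))
    print(n,{k:v for k,v in c.items() if k!="img"})
E
```

```text
pics
{'time_s': 0.0, 'q': array([-1.16839761e+00,  3.53670811e-01,  1.63413253e+00,  7.62799515e-06,
        1.15522168e+00, -2.40133602e-03]), 'qd': array([ 0.00304625,  0.0010816 , -0.00121905,  0.00062003,  0.00286779,
       -0.00055796]), 'effort': array([ 1.78792379e-03, -6.05247045e+01, -3.42059076e+01, -6.39670861e-05,
        9.25193424e-03,  5.66118352e-07]), 'tool_pos': array([ 0.24595871, -0.57404219,  0.23054823]), 'eef_rot': array([ 0.90687582,  1.37515513, -0.90556349]), 'wrist_force': array([-0.11093411,  0.13092082, -0.06863235]), 'moment': array([-0.0195619 ,  0.05542399, -0.0054882 ]), 'grip_width': 0.08546708379164365}
scene {'fx': 491.4828366370393, 'fy': 491.4828366370393, 'cx': 254.24734703822324, 'cy': 184.0650290431606, 'position': array([1.27330589, 0.23176832, 1.03318458]), 'attitude': array([0.44691842, 0.61563155, 1.78488641])}
top {'fx': 348.4146212416944, 'fy': 348.4146212416944, 'cx': 253.66359491255443, 'cy': 192.07363807820897, 'position': array([0.49437808, 0.00234598, 0.93700543]), 'attitude': array([ 0.01572651, -0.04451945, -1.57384157])}
wrist {'fx': 275.0811011538105, 'fy': 275.0811011538105, 'cx': 258.0168831678483, 'cy': 194.407477000881, 'mount': array([[ 2.68876582e-04,  3.11226268e-01, -9.50335803e-01,
        -1.42369315e-01],
       [ 1.08461890e-03,  9.50335187e-01,  3.11226373e-01,
         7.89020468e-02],
       [ 9.99999376e-01, -1.11443365e-03, -8.20390138e-05,
         2.68854156e-04],
       [ 0.00000000e+00,  0.00000000e+00,  0.00000000e+00,
         1.00000000e+00]])}
```

View pics/top0.png

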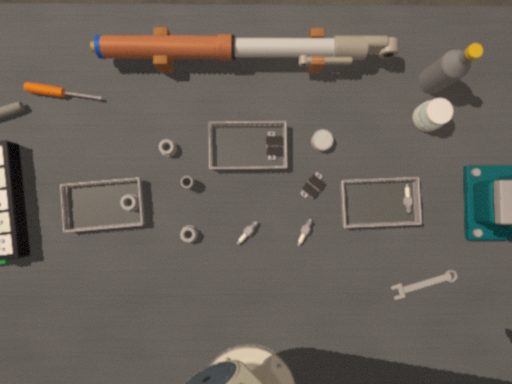

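View pics/scene0.png

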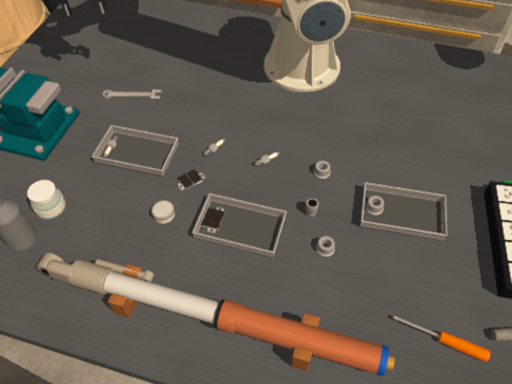

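View pics/wrist0.png

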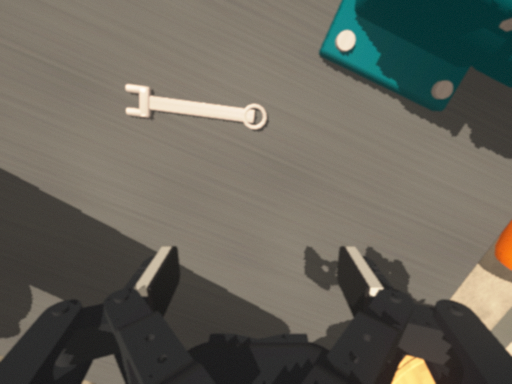

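The top view holds everything: in it, up is +x and right is -y. I'll enlarge the crops next.

```bash
cat > h.py <<'E'
import numpy as np, cv2
from scipy.spatial.transform import Rotation as R
TOP=dict(fx=348.4146212416944,cx=253.66359491255443,cy=192.07363807820897,p=np.array([0.49437808,0.00234598,0.93700543]),a=np.array([0.01572651,-0.04451945,-1.57384157]))
SC=dict(fx=491.4828366370393,cx=254.24734703822324,cy=184.0650290431606,p=np.array([1.27330589,0.23176832,1.03318458]),a=np.array([0.44691842,0.61563155,1.78488641]))
def px(C,u,v,z):
    d=R.from_rotvec(C['a']).apply([(u-C['cx'])/C['fx'],-(v-C['cy'])/C['fx'],-1])
    return C['p']+d*(z-C['p'][2])/d[2]
def proj(C,P):
    q=R.from_rotvec(C['a']).inv().apply(np.asarray(P,float)-C['p'])
    q=np.atleast_2d(q)
    return np.c_[C['cx']+C['fx']*q[:,0]/-q[:,2], C['cy']-C['fx']*q[:,1]/-q[:,2]]
def crop(img,u0,v0,w,h,s,grid=10):
    o=cv2.resize(img[v0:v0+h,u0:u0+w],None,fx=s,fy=s,interpolation=cv2.INTER_CUBIC)
    for u in range((u0+grid-1)//grid*grid,u0+w,grid):
        x=int((u-u0+.5)*s); cv2.line(o,(x,0),(x,5),(0,255,255),1); cv2.putText(o,str(u),(x-8,15),0,.33,(0,255,255),1)
    for v in range((v0+grid-1)//grid*grid,v0+h,grid):
        y=int((v-v0+.5)*s); cv2.line(o,(0,y),(5,y),(0,255,255),1); cv2.putText(o,str(v),(6,y+4),0,.33,(0,255,255),1)
    return o
E
python3 - <<'E'
from h import *
t=cv2.imread("pics/top0.png")
cv2.imwrite("pics/c1.png",crop(t,150,130,100,75+45,5))
cv2.imwrite("pics/c2.png",crop(t,230,120,110,130,5) if 0 else crop(t,225,125,115,118,5))
cv2.imwrite("pics/c3.png",crop(t,50,170,110,70,7))
cv2.imwrite("pics/c4.png",crop(t,330,165,105,75,7))
E
```

```text
(no output)
```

View pics/c1.png

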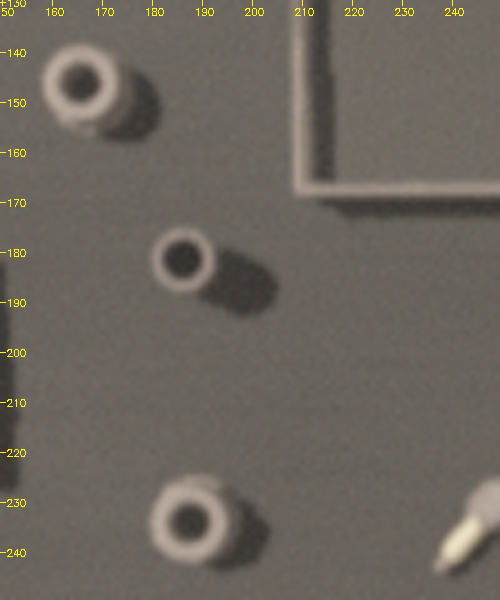

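View pics/c2.png

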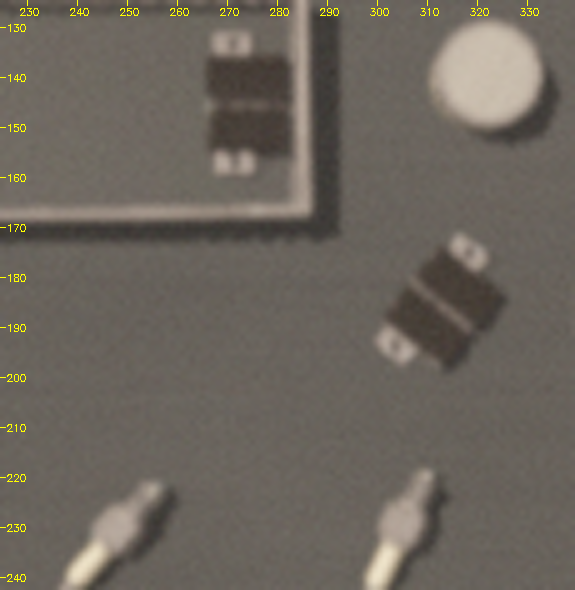

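View pics/c3.png

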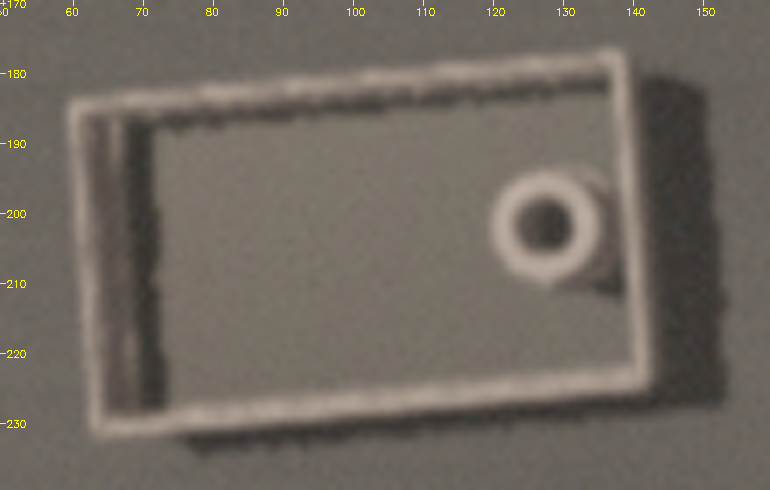

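View pics/c4.png

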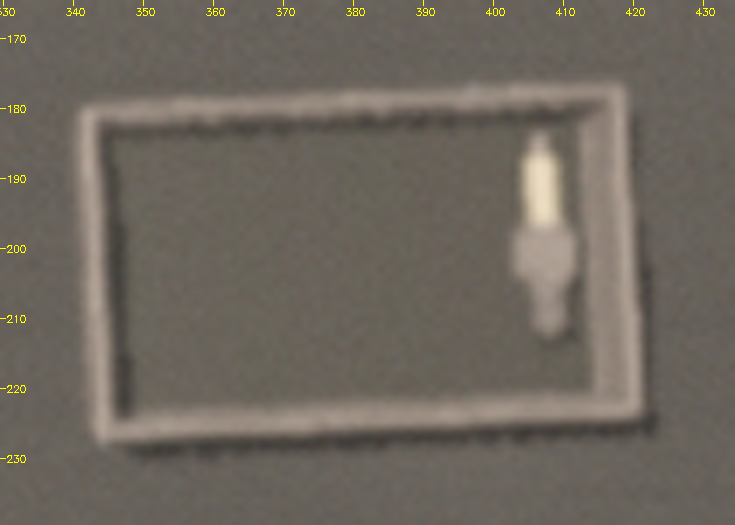

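Run:
```python
from h import *
t=cv2.imread("pics/top0.png")
cv2.imwrite("pics/c5.png",crop(t,200,112,100,65,8))
cv2.imwrite("pics/c6.png",crop(t,228,210,95,45,8))
np.set_printoptions(precision=4,suppress=True)
for n,u,v,z in [("spA",165.7,145.8,.028),("spB",187.5,233.5,.028),("sock",186,181,.042),("tin",322,139.5,.024),("pad",313.5,185.7,.011),("ear+",318.5,175,.0045),("ear-",304,193.5,.0045),("p1hex",248,230,.015),("p1thr",255.5,222,.0104),("p1term",237.5,243,.0104),("p2hex",305,229,.015),("p2thr",310,219,.0104),("p2term",298,245,.0104)]:
    P=px(TOP,u,v,z); print(n,P)
for n,cs in dict(sp=[(60,184),(138.5,177),(142.5,224),(63.5,231.5)],pl=[(341,180),(418.5,176.5),(421,223.5),(343.5,227.5)]).items():
    W=np.array([px(TOP,*c,.03) for c in cs]); print(n,W[:,:2].tolist(),"c",W.mean(0), "edges",[np.linalg.norm(W[i]-W[i-1]) for i in range(4)])
r=R.from_rotvec([0.90687582,1.37515513,-0.90556349]).as_matrix(); print(r)
```

```text
spA [0.6509 0.215  0.028 ]
spB [0.4223 0.1574 0.028 ]
sock [0.5576 0.1594 0.042 ]
tin [ 0.6681 -0.1959  0.024 ]
pad [ 0.5464 -0.1746  0.011 ]
ear+ [ 0.5756 -0.1896  0.0045]
ear- [ 0.5259 -0.15    0.0045]
p1hex [0.4297 0.0007 0.015 ]
p1thr [ 0.4504 -0.0193  0.0104]
p1term [0.3952 0.0285 0.0104]
p2hex [ 0.4316 -0.1501  0.015 ]
p2thr [ 0.4577 -0.1644  0.0104]
p2term [ 0.3891 -0.1318  0.0104]
sp [[0.5514786980080292, 0.4856402336567577], [0.5691587769673272, 0.2843267098571254], [0.447514149580672, 0.2729725074876651], [0.4292332512755124, 0.4746046804121096]] c [0.4993 0.3794 0.03  ] edges [np.float64(0.12274254634090033), np.float64(0.20208839664026268), np.float64(0.12217337387288953), np.float64(0.2024591919401949)]
pl [[0.5601362824762796, -0.24340819728618504], [0.5688947158123653, -0.4485518243298148], [0.44546718740055374, -0.4524480231239665], [0.43600293299663995, -0.24830575956267484]] c [ 0.5026 -0.3482  0.03  ] edges [np.float64(0.12422992622265555), np.float64(0.2053305088658734), np.float64(0.1234890081541353), np.float64(0.2043615322983997)]
[[-0.0006  0.9192  0.3938]
 [ 0.0013  0.3938 -0.9192]
 [-1.      0.     -0.0014]]
```

View pics/c5.png

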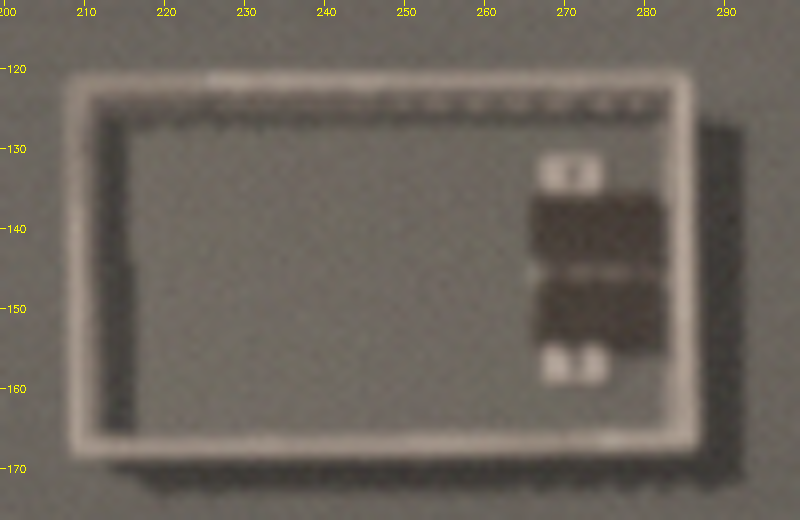

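View pics/c6.png

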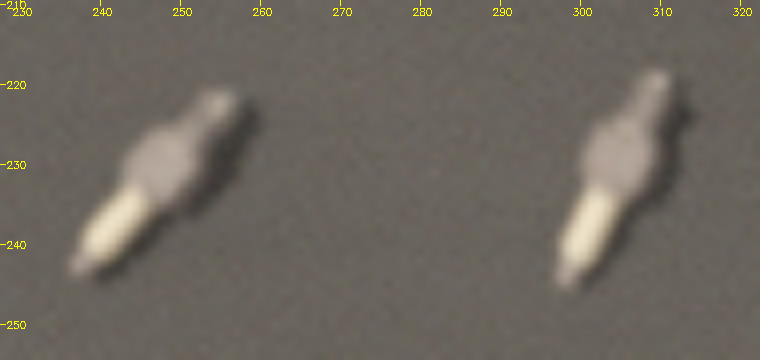

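```bash
cat >> h.py <<'E'
np.set_printoptions(precision=4,suppress=True)
def go(s,pos,yaw):
    """delta to TCP target pos with jaw yaw (deg, mod 180 free choice by caller)"""
    M=R.from_rotvec(s['eef_rot']).as_matrix()
    d=M.T@(np.asarray(pos)-s['tool_pos'])*100
    cur=np.degrees(np.arctan2(M[1,2],M[0,2]))
    roll=-((yaw-cur+180)%360-180)
    print("shift cm",d.round(2),"roll",round(roll,1),"curyaw",round(cur,1),"q6",s['q'][5].round(2),"pos",s['tool_pos'])
def wpx(s,c,u,v,z):
    M=R.from_rotvec(s['eef_rot']).as_matrix(); T=c['mount']
    d=M@T[:3,:3]@np.array([(u-c['cx'])/c['fx'],-(v-c['cy'])/c['fy'],-1])
    p=M@T[:3,3]+s['tool_pos']
    return p+d*(z-p[2])/d[2]
def wlook(name):
    from bench import monitor,optics
    s=monitor.read_state(); c=optics.camera("wrist")
    cv2.imwrite(f"pics/{name}.png",cv2.cvtColor(c['img'],cv2.COLOR_RGB2BGR))
    import pickle; pickle.dump((s,c),open(f"pics/{name}.pkl","wb"))
    return s,c
def load(name):
    import pickle; return pickle.load(open(f"pics/{name}.pkl","rb"))
def ylook(name):
    from bench import optics
    c=optics.camera("top"); im=cv2.cvtColor(c['img'],cv2.COLOR_RGB2BGR); cv2.imwrite(f"pics/{name}.png",im); return im
E
python3 - <<'E'
from h import *
from bench import monitor
W=np.array([px(TOP,*c,.03) for c in [(208,121),(286,120.5),(287,167.5),(209.5,168.5)]]); print(W[:,:2].tolist(),W.mean(0))
s=monitor.read_state()
go(s,[.431,-.1505,.14],-115.4)
E
```

```text
[[0.7158335293171197, 0.10462977119897562], [0.7173251650703233, -0.10011254667329263], [0.5932479333789283, -0.10183877127307943], [0.5909686428299235, 0.10055884643364225]] [0.6543 0.0008 0.03  ]
shift cm [  9.11  33.69 -31.65] roll 48.6 curyaw -66.8 q6 -0.0 pos [ 0.246  -0.5742  0.2307]
```

Request:
step_arm(
  deltas=[
    [[2,4,-4],8],
    [[4,9,-8.5],16],
    [[6,14,-13],24],
    [[7,19,-18],32],
    [[8,24,-22.5],40],
    [[9,29,-27],48],
    [[9.1,32,-30],48.6],
    [[9.1,33.7,-31.6],48.6],
    [[9.1,33.7,-31.6],48.6],
    [[9.1,33.7,-31.6],48.6],
  ],
  gripper=0.25,
  squeeze=40,
)

```text
time_s: 1.4
tool_pos: [0.4313, -0.1515, 0.1402]
eef_rot: [1.527, 0.966, -1.528]
wrist_force: [-0.9, -0.2, -0.1]
grip_width: 0.0637
```

Run:
```python
from h import *
s,c=wlook("w1"); print(s['time_s'],s['tool_pos'],s['grip_width'],s['q'])
```

```text
1.4 [ 0.4313 -0.1515  0.1402] 0.06366992081673717 [-0.3408  0.2132  2.0668 -0.0004  0.8618  1.6728]
```

View pics/w1.png

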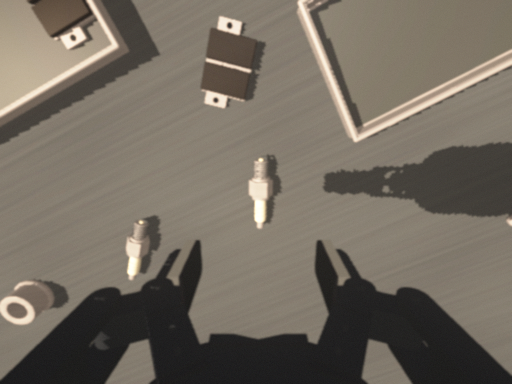

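Run:
```python
from h import *
t=cv2.imread("pics/w1.png")
a=crop(t,215,145,80,90,6); b=crop(t,185,10,80,100,5)
cv2.imwrite("pics/c7.png",a);cv2.imwrite("pics/c8.png",b)
```

```text
(no output)
```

View pics/c7.png

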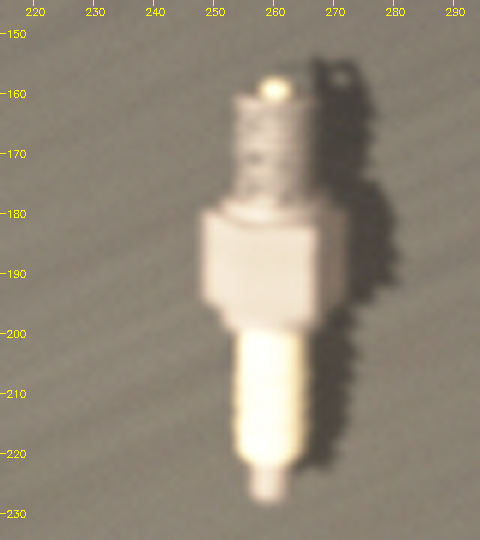

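View pics/c8.png

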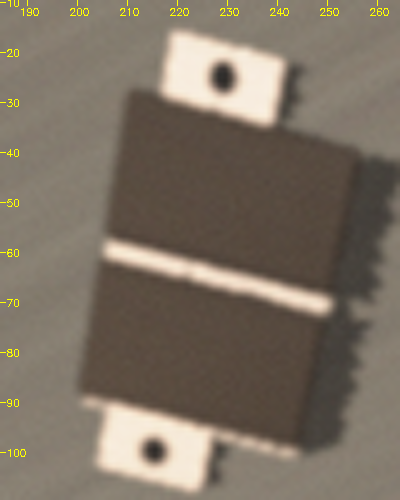

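Run:
```python
from h import *
s,c=load("w1")
f=lambda u,v,z: wpx(s,c,u,v,z)
a=f(260.5,159,.0104);b=f(259.3,227.5,.0104); d=b-a
print(a,b,np.linalg.norm(d),np.degrees(np.arctan2(d[1],d[0])), b-d/np.linalg.norm(d)*.045, f(260,189,.0104))
k=[f(u,v,.011) for u,v in [(210,27),(256,40),(246,100),(201,89)]]
print(np.array(k),np.mean(k,0),[np.linalg.norm(k[i]-k[i-1]) for i in range(4)])
x=(k[0]+k[1]-k[2]-k[3]);y=(k[0]+k[3]-k[1]-k[2]);print(np.degrees([np.arctan2(x[1],x[0]),np.arctan2(y[1],y[0])]))
```

```text
[ 0.4546 -0.1663  0.0104] [ 0.3873 -0.1333  0.0104] 0.07498119202304293 153.87173022437653 [ 0.4277 -0.1531  0.0104] [ 0.4265 -0.1526  0.0104]
[[ 0.5779 -0.1759  0.011 ]
 [ 0.5519 -0.2076  0.011 ]
 [ 0.5109 -0.1778  0.011 ]
 [ 0.5373 -0.1444  0.011 ]] [ 0.5445 -0.1764  0.011 ] [np.float64(0.05140137864936321), np.float64(0.04105412816250773), np.float64(0.05069174979510043), np.float64(0.04249805295358974)]
[-36.8724  51.1328]
```

Run:
```python
from h import *
from bench import monitor
go(monitor.read_state(),[.428,-.1525,.003],-116.1)
```

```text
shift cm [13.73 -0.26  0.19] roll 0.7 curyaw -115.4 q6 1.67 pos [ 0.4312 -0.1519  0.1403]
```

Request:
step_arm(
  deltas=[
    [[3,-0.26,0.2],0.7],
    [[6,-0.26,0.2],0.7],
    [[9,-0.26,0.2],0.7],
    [[11,-0.26,0.2],0.7],
    [[12,-0.26,0.2],0.7],
    [[12.8,-0.26,0.2],0.7],
    [[13.3,-0.26,0.2],0.7],
    [[13.6,-0.26,0.2],0.7],
    [[13.7,-0.26,0.2],0.7],
    [[13.7,-0.26,0.2],0.7],
  ],
)

```text
time_s: 2.7
tool_pos: [0.4284, -0.152, 0.0035]
eef_rot: [1.536, 0.958, -1.536]
wrist_force: [0.2, 0.1, -0.4]
grip_width: 0.0641
```

Request:
step_arm(
  deltas=[
    [[0,0,0],0],
    [[0,0,0],0],
    [[0,0,0],0],
    [[0,0,0],0],
    [[0,0,0],0],
    [[0,0,0],0],
    [[0,0,0],0],
    [[0,0,0],0],
    [[-0.5,0,0],0],
    [[-1.5,0,0],0],
  ],
  gripper=1.0,
  squeeze=40,
)

```text
time_s: 3.95
tool_pos: [0.4279, -0.1519, 0.0185]
eef_rot: [1.536, 0.959, -1.537]
wrist_force: [-0.4, -0.3, -0.6]
grip_width: 0.0213
```

Run:
```python
from h import *
from bench import monitor
go(monitor.read_state(),[.504,-.297,.10],-87.5)
```

```text
shift cm [-8.16 13.21  9.68] roll -28.6 curyaw -116.1 q6 1.68 pos [ 0.4279 -0.1519  0.0185]
```

Request:
step_arm(
  deltas=[
    [[-3,0,0],0],
    [[-6,1,0.7],-4],
    [[-8,3,2.2],-8],
    [[-8.2,5.5,4],-14],
    [[-8.2,8,5.9],-20],
    [[-8.2,10.5,7.7],-26],
    [[-8.2,12.3,9],-28.6],
    [[-8.2,13.2,9.7],-28.6],
    [[-8.2,13.2,9.7],-28.6],
    [[-8.2,13.2,9.7],-28.6],
  ],
)

```text
time_s: 5.2
tool_pos: [0.5035, -0.2964, 0.1002]
eef_rot: [1.177, 1.23, -1.178]
wrist_force: [-0.1, 1.2, -0.8]
grip_width: 0.0215
```

Run:
```python
from h import *
s,c=wlook("w2"); print(s['time_s'],s['tool_pos'],s['grip_width'],s['q'])
```

```text
5.2 [ 0.5035 -0.2964  0.1002] 0.021523398579990357 [-0.5347  0.4454  1.827   0.0002  0.8702  0.9929]
```

View pics/w2.png

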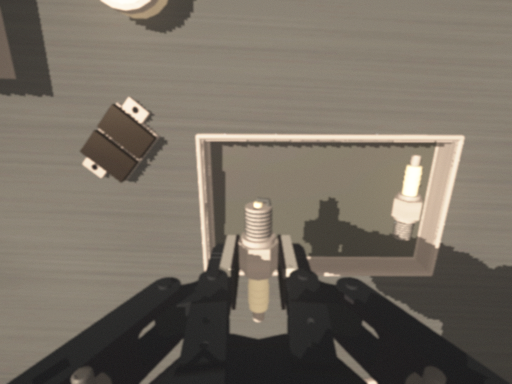

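Run:
```python
from h import *
s,c=load("w2")
P=np.array([wpx(s,c,u,v,.03) for u,v in [(196,135),(464,136),(436,276)]])
print(P, np.linalg.norm(P[0]-P[1]),np.linalg.norm(P[1]-P[2]), (P[0]+P[2])/2)
```

```text
[[ 0.5582 -0.2474  0.03  ]
 [ 0.5664 -0.4508  0.03  ]
 [ 0.4427 -0.4601  0.03  ]] 0.20361907774792357 0.12410667218516304 [ 0.5004 -0.3537  0.03  ]
```

Run:
```python
from h import *
from bench import monitor
go(monitor.read_state(),[.503,-.299,.0138],-87.5)
```

```text
shift cm [ 8.65 -0.06  0.27] roll -0.0 curyaw -87.5 q6 0.99 pos [ 0.5035 -0.2963  0.1003]
```

Request:
step_arm(
  deltas=[
    [[1,0,0.3],0],
    [[3,0,0.3],0],
    [[5,0,0.3],0],
    [[6.5,0,0.3],0],
    [[7.4,0,0.3],0],
    [[7.9,0,0.3],0],
    [[8.2,0,0.3],0],
    [[8.4,0,0.3],0],
    [[8.6,0,0.3],0],
    [[8.65,0,0.3],0],
  ],
)

```text
time_s: 6.5
tool_pos: [0.5043, -0.3002, 0.0139]
eef_rot: [1.177, 1.229, -1.177]
wrist_force: [0.4, -0.1, -0.8]
grip_width: 0.022
```

Request:
step_arm(
  deltas=[
    [[0.05,0,0],0],
    [[0.05,0,0],0],
    [[0.05,0,0],0],
    [[0.05,0,0],0],
    [[-0.5,0,0],0],
    [[-2,0,0],0],
    [[-4,0,0],0],
    [[-6,0,0],0],
    [[-8,0,0],0],
    [[-9,0,0],0],
  ],
  gripper=0.5,
)

```text
time_s: 7.75
tool_pos: [0.5049, -0.3006, 0.1059]
eef_rot: [1.177, 1.227, -1.176]
wrist_force: [0.6, -0.2, 0.4]
grip_width: 0.0427
```

Run:
```python
from h import *
s,c=wlook("w3"); print(s['time_s'],s['tool_pos'],s['grip_width'],s['q'])
# plug1 : dir from top cam
d=np.array([.3952-.4504,.0285+.0193]);print(np.degrees(np.arctan2(d[1],d[0])),np.linalg.norm(d), np.array([.3952,.0285])-d/np.linalg.norm(d)*.045)
```

```text
7.75 [ 0.5049 -0.3006  0.1059] 0.042689521783984254 [-0.5396  0.4406  1.8188  0.      0.8797  0.9877]
139.10933519155495 0.07301972336293806 [ 0.4292 -0.001 ]
```

View pics/w3.png

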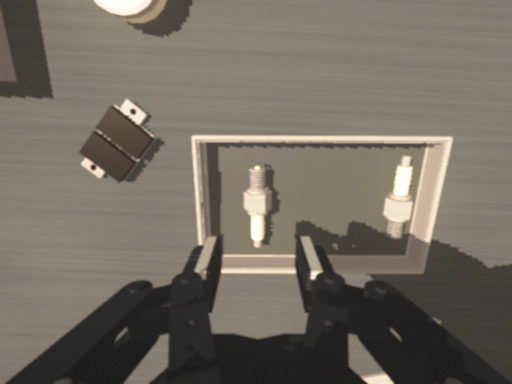

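Run:
```python
from h import *
from bench import monitor
go(monitor.read_state(),[.427,-.003,.13],-130.9)
```

```text
shift cm [ -2.42  -6.51 -30.09] roll 43.4 curyaw -87.5 q6 0.99 pos [ 0.5052 -0.3008  0.1064]
```

Request:
step_arm(
  deltas=[
    [[-1,-0.7,-3],5],
    [[-2,-1.6,-7.5],10],
    [[-2.4,-2.6,-12],17],
    [[-2.4,-3.6,-16.5],25],
    [[-2.4,-4.5,-21],33],
    [[-2.4,-5.4,-25],40],
    [[-2.4,-6.1,-28],43.4],
    [[-2.4,-6.5,-30],43.4],
    [[-2.4,-6.5,-30.1],43.4],
    [[-2.4,-6.5,-30.1],43.4],
  ],
  gripper=0.25,
)

```text
time_s: 9.05
tool_pos: [0.4264, -0.0026, 0.1278]
eef_rot: [1.712, 0.782, -1.712]
wrist_force: [-0.8, -0.5, -0.0]
grip_width: 0.064
```

Run:
```python
from h import *
s,c=wlook("w4"); print(s['time_s'],s['tool_pos'],s['grip_width'],s['q'])
t=cv2.imread("pics/w4.png")
cv2.imwrite("pics/c9.png",crop(t,195,145,120,100,6))
```

```text
9.05 [ 0.4264 -0.0026  0.1278] 0.0640029780299622 [-0.0095  0.1889  2.1375 -0.0003  0.8151  2.2749]
```

View pics/w4.png

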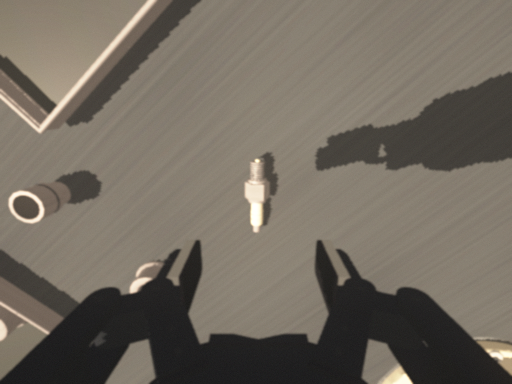

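View pics/c9.png

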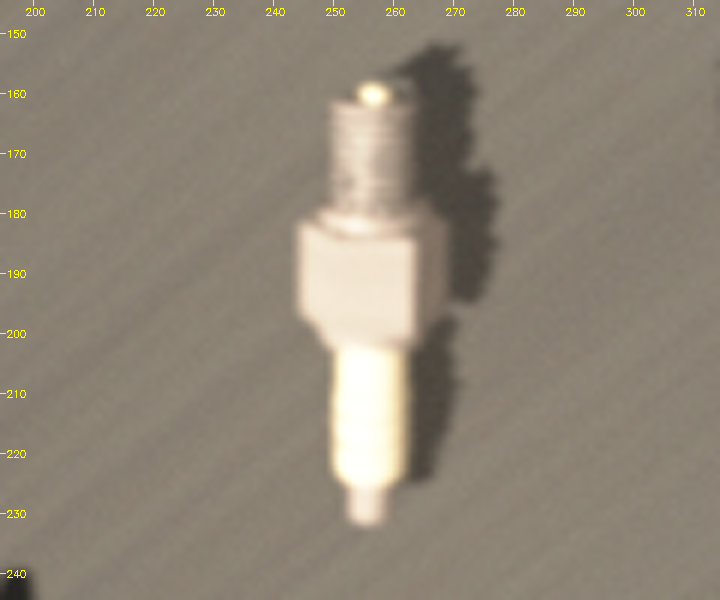

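Run:
```python
from h import *
from bench import monitor
s,c=load("w4")
f=lambda u,v,z: wpx(s,c,u,v,z)
a=f(256.8,160,.0104);b=f(255.6,231,.0104); d=b-a
o=b-d/np.linalg.norm(d)*.045; y=np.degrees(np.arctan2(d[1],d[0]))
print(a,b,np.linalg.norm(d),y, o)
go(monitor.read_state(),[*o[:2],.0035],y+90)
```

```text
[ 0.4485 -0.0216  0.0104] [0.393  0.0282 0.0104] 0.0745569248698091 138.14682256045597 [ 0.4265 -0.0019  0.0104]
shift cm [12.43 -0.06 -0.08] roll 0.9 curyaw -130.9 q6 2.28 pos [ 0.4265 -0.0028  0.1278]
```

Request:
step_arm(
  deltas=[
    [[3,-0.1,-0.1],0.9],
    [[6,-0.1,-0.1],0.9],
    [[8.5,-0.1,-0.1],0.9],
    [[10.3,-0.1,-0.1],0.9],
    [[11.3,-0.1,-0.1],0.9],
    [[11.9,-0.1,-0.1],0.9],
    [[12.2,-0.1,-0.1],0.9],
    [[12.4,-0.1,-0.1],0.9],
    [[12.4,-0.1,-0.1],0.9],
    [[12.4,-0.1,-0.1],0.9],
  ],
)

```text
time_s: 10.35
tool_pos: [0.4263, -0.0008, 0.0041]
eef_rot: [1.723, 0.771, -1.723]
wrist_force: [0.1, -0.2, 0.1]
grip_width: 0.0641
```

Request:
step_arm(
  deltas=[
    [[0,0,0],0],
    [[0,0,0],0],
    [[0,0,0],0],
    [[0,0,0],0],
    [[0,0,0],0],
    [[0,0,0],0],
    [[-0.5,0,0],0],
    [[-2,0,0],0],
    [[-4,0,0],0],
    [[-6,0,0],0],
  ],
  gripper=1.0,
)

```text
time_s: 11.6
tool_pos: [0.4259, -0.0009, 0.0645]
eef_rot: [1.723, 0.771, -1.723]
wrist_force: [-0.4, 0.2, -0.8]
grip_width: 0.0215
```

Run:
```python
from h import *
from bench import monitor
go(monitor.read_state(),[.504,-.357,.09],-87.5)
```

```text
shift cm [-2.55 29.56 21.34] roll -44.3 curyaw -131.8 q6 2.29 pos [ 0.4259 -0.0009  0.0645]
```

Request:
step_arm(
  deltas=[
    [[-2,2,1.4],-3],
    [[-2.6,5.5,4],-8],
    [[-2.6,9.5,6.8],-14],
    [[-2.6,13.5,9.7],-20],
    [[-2.6,17.5,12.6],-27],
    [[-2.6,21.5,15.5],-34],
    [[-2.6,25,18],-40],
    [[-2.6,28,20.2],-44.3],
    [[-2.6,29.6,21.3],-44.3],
    [[-2.6,29.6,21.3],-44.3],
  ],
)

```text
time_s: 12.85
tool_pos: [0.5047, -0.3574, 0.0897]
eef_rot: [1.179, 1.228, -1.179]
wrist_force: [-1.2, -0.4, -0.1]
grip_width: 0.0214
```

Run:
```python
from h import *
from bench import monitor
s,c=wlook("w5")
go(monitor.read_state(),[.504,-.357,.0142],-87.5)
```

```text
shift cm [ 7.53 -0.03  0.07] roll -0.1 curyaw -87.6 q6 0.91 pos [ 0.5043 -0.3563  0.0895]
```

View pics/w5.png

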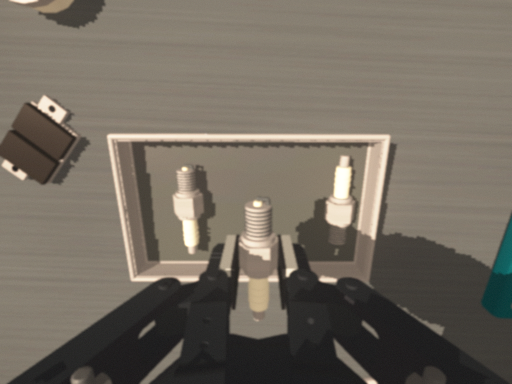

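Request:
step_arm(
  deltas=[
    [[1,0,0],0],
    [[3,0,0.1],0],
    [[4.5,0,0.1],0],
    [[5.6,0,0.1],0],
    [[6.4,0,0.1],0],
    [[6.9,0,0.1],0],
    [[7.2,0,0.1],0],
    [[7.4,0,0.1],0],
    [[7.5,0,0.1],0],
    [[7.5,0,0.1],0],
  ],
)

```text
time_s: 14.15
tool_pos: [0.5049, -0.358, 0.015]
eef_rot: [1.177, 1.229, -1.177]
wrist_force: [0.7, -0.2, -1.0]
grip_width: 0.0216
```

Request:
step_arm(
  deltas=[
    [[0.05,0,0],0],
    [[0.05,0,0],0],
    [[0.05,0,0],0],
    [[0.05,0,0],0],
    [[-0.5,0,0],0],
    [[-2,0,0],0],
    [[-4,0,0],0],
    [[-6,0,0],0],
    [[-8,0,0],0],
    [[-10,0,0],0],
  ],
  gripper=0.5,
)

```text
time_s: 15.4
tool_pos: [0.5049, -0.3581, 0.1166]
eef_rot: [1.177, 1.229, -1.177]
wrist_force: [0.8, 0.8, 0.7]
grip_width: 0.0425
```

Run:
```python
from h import *
from bench import monitor
s,c=wlook("w6")
go(monitor.read_state(),[.545,-.1755,.12],-127.5)
```

```text
shift cm [ -0.12   4.68 -18.15] roll 40.0 curyaw -87.5 q6 0.91 pos [ 0.5061 -0.3589  0.1191]
```

View pics/w6.png

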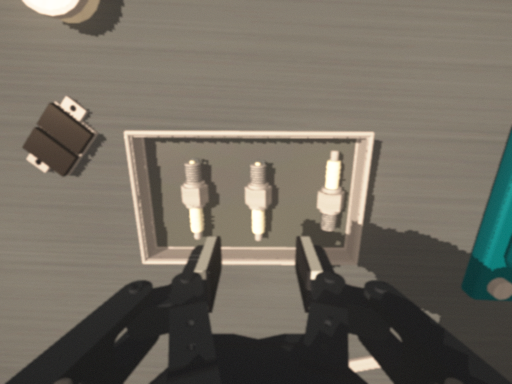

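Request:
step_arm(
  deltas=[
    [[0,0.6,-2.5],5],
    [[0,1.6,-6],12],
    [[0,2.6,-10],20],
    [[0,3.6,-14],28],
    [[0,4.4,-17],36],
    [[0,4.7,-18.1],40],
    [[0,4.7,-18.1],40],
    [[0,4.7,-18.1],40],
    [[0,4.7,-18.1],40],
    [[0,4.7,-18.1],40],
  ],
  gripper=0.2,
)

```text
time_s: 16.7
tool_pos: [0.5437, -0.1756, 0.1148]
eef_rot: [1.673, 0.825, -1.673]
wrist_force: [0.0, -0.1, 0.5]
grip_width: 0.0681
```

Run:
```python
from h import *
s,c=wlook("w7"); print(s['time_s'],s['tool_pos'],s['grip_width'],s['q'])
t=cv2.imread("pics/w7.png")
cv2.imwrite("pics/c10.png",crop(t,195,130,120,110,6))
```

```text
16.7 [ 0.5437 -0.1756  0.1148] 0.06813800836719544 [-0.3151  0.4083  1.8473 -0.      0.8861  1.9107]
```

View pics/w7.png

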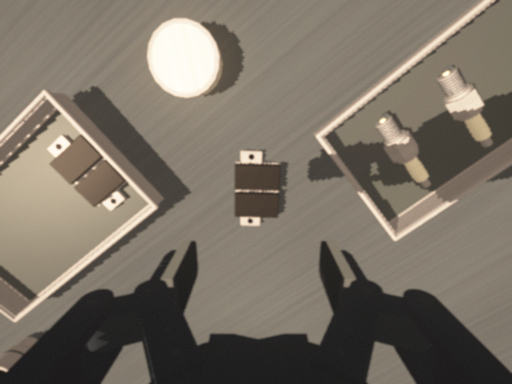

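View pics/c10.png

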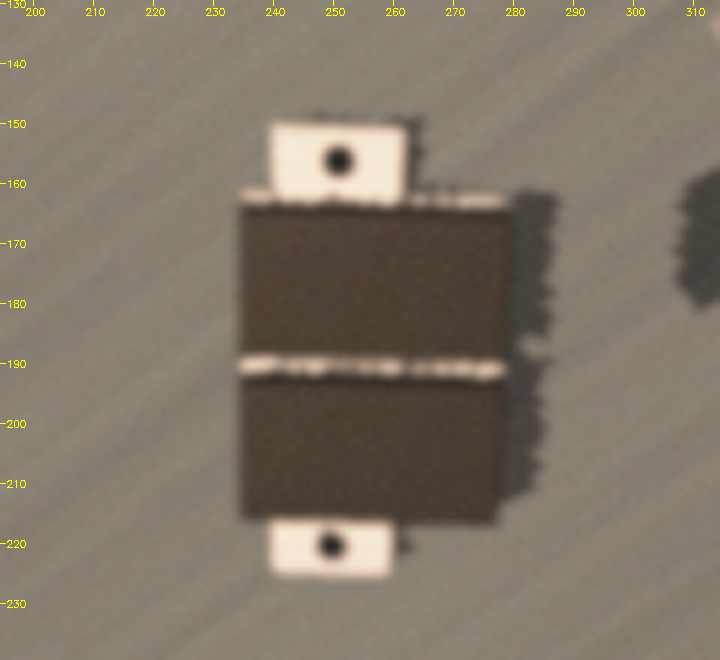

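Run:
```python
from h import *
from bench import monitor
s,c=load("w7")
f=lambda u,v,z: wpx(s,c,u,v,z)
k=[f(u,v,.011) for u,v in [(235,163.5),(279,164.5),(277.5,217),(235,215.5)]]
o=np.mean(k,0)
print(o,[np.linalg.norm(k[i]-k[i-1]) for i in range(4)])
x=(k[0]+k[1]-k[2]-k[3]);y=(k[0]+k[3]-k[1]-k[2]);print(np.degrees([np.arctan2(x[1],x[0]),np.arctan2(y[1],y[0])]))
e=(f(250.5,150,.0045)+f(250,225,.0045))/2; a,b=f(234,190.5,.0045),f(278,192,.0045);print(e,(a+b)/2,np.degrees(np.arctan2(*(a-b)[1::-1])))
# tray pads corners: right-near rim
print("tray rim near -y/-x? ",f(157,207,.03),f(46,92,.03),f(14,320,.03))
go(monitor.read_state(),[o[0],o[1],.002],-128.5)
```

```text
[ 0.5458 -0.1769  0.011 ] [np.float64(0.0509822666493899), np.float64(0.03998722786421481), np.float64(0.05161264273016047), np.float64(0.04110782082083932)]
[-38.3336  50.768 ]
[ 0.5493 -0.1718  0.0045] [ 0.5443 -0.175   0.0045] 50.48000378013639
tray rim near -y/-x?  [ 0.5921 -0.1018  0.03  ] [ 0.7133 -0.1001  0.03  ] [0.5917 0.1002 0.03  ]
shift cm [11.27  0.25 -0.02] roll 1.0 curyaw -127.5 q6 1.91 pos [ 0.5437 -0.1755  0.1147]
```

Request:
step_arm(
  deltas=[
    [[3,0.2,0],1],
    [[6,0.2,0],1],
    [[8,0.2,0],1],
    [[9.4,0.2,0],1],
    [[10.3,0.2,0],1],
    [[10.8,0.2,0],1],
    [[11.1,0.2,0],1],
    [[11.25,0.2,0],1],
    [[11.25,0.2,0],1],
    [[11.25,0.2,0],1],
  ],
)

```text
time_s: 18.0
tool_pos: [0.5456, -0.1764, 0.0026]
eef_rot: [1.685, 0.812, -1.684]
wrist_force: [0.9, -0.4, 0.2]
grip_width: 0.0684
```

Request:
step_arm(
  deltas=[
    [[0,0,0],0],
    [[0,0,0],0],
    [[0,0,0],0],
    [[0,0,0],0],
    [[0,0,0],0],
    [[0,0,0],0],
    [[0,0,0],0],
    [[-0.5,0,0],0],
    [[-2,0,0],0],
    [[-4,0,0],0],
  ],
  gripper=1.0,
  squeeze=50,
)

```text
time_s: 19.25
tool_pos: [0.5452, -0.1762, 0.0431]
eef_rot: [1.684, 0.813, -1.685]
wrist_force: [0.8, 0.0, -0.3]
grip_width: 0.0404
```

Run:
```python
from h import *
from bench import monitor
go(monitor.read_state(),[.653,.035,.09],-89.5)
```

```text
shift cm [ -4.69  -4.72 -23.24] roll -39.0 curyaw -128.5 q6 1.93 pos [ 0.5452 -0.1762  0.0431]
```

Request:
step_arm(
  deltas=[
    [[-2,0,0],0],
    [[-4,-0.6,-3],-3],
    [[-4.7,-1.5,-7],-9],
    [[-4.7,-2.3,-11.5],-16],
    [[-4.7,-3.2,-16],-24],
    [[-4.7,-4,-20],-32],
    [[-4.7,-4.6,-22.5],-39],
    [[-4.7,-4.7,-23.2],-39],
    [[-4.7,-4.7,-23.2],-39],
    [[-4.7,-4.7,-23.2],-39],
  ],
)

```text
time_s: 20.5
tool_pos: [0.6526, 0.0334, 0.0894]
eef_rot: [1.204, 1.212, -1.205]
wrist_force: [0.5, -0.2, -1.1]
grip_width: 0.0404
```

Run:
```python
from h import *
from bench import monitor
s,c=wlook("w8"); print(s['time_s'],s['wrist_force'])
go(monitor.read_state(),[.653,.035,.0135],-89.5)
```

```text
20.5 [ 0.5489 -0.1606 -1.1262]
shift cm [ 7.59  0.04 -0.16] roll -0.1 curyaw -89.6 q6 1.61 pos [0.6526 0.0334 0.0894]
```

View pics/w8.png

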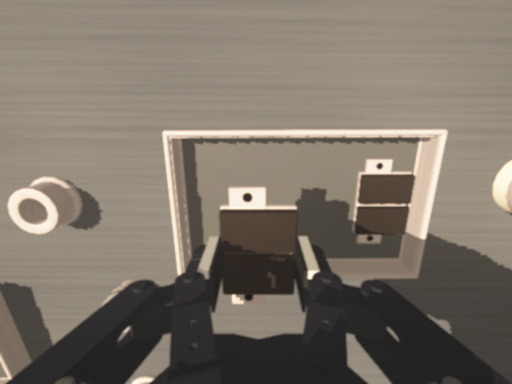

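Request:
step_arm(
  deltas=[
    [[1,0,-0.1],0],
    [[3,0,-0.1],0],
    [[4.5,0,-0.1],0],
    [[5.6,0,-0.1],0],
    [[6.4,0,-0.1],0],
    [[6.9,0,-0.1],0],
    [[7.2,0,-0.1],0],
    [[7.45,0,-0.1],0],
    [[7.6,0,-0.1],0],
    [[7.65,0,-0.1],0],
  ],
)

```text
time_s: 21.8
tool_pos: [0.6532, 0.0355, 0.0129]
eef_rot: [1.203, 1.213, -1.203]
wrist_force: [-0.3, 0.9, -0.2]
grip_width: 0.0401
```

Request:
step_arm(
  deltas=[
    [[0.05,0,0],0],
    [[0.05,0,0],0],
    [[0.05,0,0],0],
    [[0,0,0],0],
    [[0,0,0],0],
    [[-0.5,0,0],0],
    [[-2,0,0],0],
    [[-4,0,0],0],
    [[-6,0,0],0],
    [[-8,0,0],0],
  ],
  gripper=0.3,
)

```text
time_s: 23.05
tool_pos: [0.6535, 0.0355, 0.0949]
eef_rot: [1.203, 1.212, -1.202]
wrist_force: [0.1, -0.3, 0.1]
grip_width: 0.0599
```

Run:
```python
from h import *
from bench import monitor
s,c=wlook("w9")
go(monitor.read_state(),[.649,.213,.12],-89.5)
```

```text
shift cm [ -2.25  -0.43 -17.74] roll -0.0 curyaw -89.5 q6 1.61 pos [0.655  0.0356 0.0975]
```

View pics/w9.png

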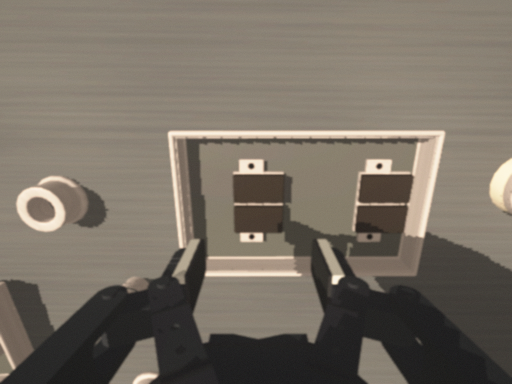

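Request:
step_arm(
  deltas=[
    [[-1,0,-1.5],-10],
    [[-2,-0.1,-4],-20],
    [[-2.3,-0.2,-7],-30],
    [[-2.3,-0.3,-10],-40],
    [[-2.3,-0.4,-13],-50],
    [[-2.3,-0.4,-16],-60],
    [[-2.3,-0.4,-17.7],-70],
    [[-2.3,-0.4,-17.7],-80],
    [[-2.3,-0.4,-17.7],-90],
    [[-2.3,-0.4,-17.7],-94.5],
  ],
  gripper=0.15,
)

```text
time_s: 24.35
tool_pos: [0.6475, 0.2126, 0.1161]
eef_rot: [-0.072, 1.57, 0.072]
wrist_force: [0.1, 0.6, -0.2]
grip_width: 0.0727
```

Run:
```python
from h import *
s,c=wlook("w10"); print(s['time_s'],s['tool_pos'],s['grip_width'],s['q'])
t=cv2.imread("pics/w10.png")
cv2.imwrite("pics/c11.png",crop(t,195,130,130,110,6))
```

```text
24.35 [0.6475 0.2126 0.1161] 0.0727212279868673 [0.315  0.5539 1.593  0.     0.9946 0.2237]
```

View pics/w10.png

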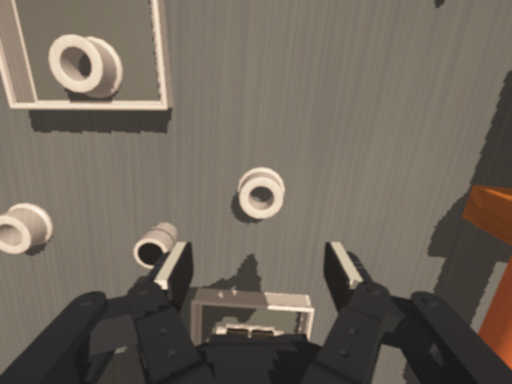

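View pics/c11.png

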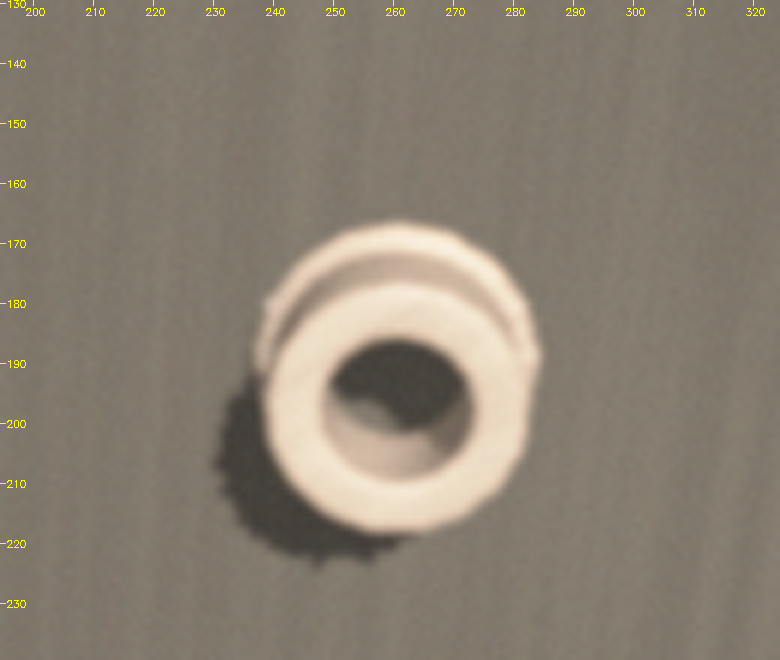

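Run:
```python
from h import *
from bench import monitor
s,c=load("w10")
f=lambda u,v,z: wpx(s,c,u,v,z)
o=f(260.7,197.3,.028); print(o, np.linalg.norm(f(238.5,197.3,.028)-f(283,197.3,.028)))
# tray spacers: near-edge corners
print(f(9,107,.03),f(172,108,.03))
go(monitor.read_state(),[o[0],o[1],.009],5)
```

```text
[0.649  0.2139 0.028 ] 0.03935945819465102
[0.4433 0.2713 0.03  ] [0.5718 0.2825 0.03  ]
shift cm [10.71  0.13  0.16] roll 0.4 curyaw 5.4 q6 0.22 pos [0.6476 0.2125 0.1161]
```

Request:
step_arm(
  deltas=[
    [[3,0.1,0.2],0],
    [[6,0.1,0.2],0],
    [[8,0.1,0.2],0],
    [[9.2,0.1,0.2],0],
    [[9.9,0.1,0.2],0],
    [[10.4,0.1,0.2],0],
    [[10.7,0.1,0.2],0],
    [[10.8,0.1,0.2],0],
    [[10.8,0.1,0.2],0],
    [[10.8,0.1,0.2],0],
  ],
)

```text
time_s: 25.65
tool_pos: [0.6497, 0.2137, 0.0081]
eef_rot: [-0.068, 1.569, 0.069]
wrist_force: [-0.0, 0.6, 0.3]
grip_width: 0.0723
```

Request:
step_arm(
  deltas=[
    [[0,0,0],0],
    [[0,0,0],0],
    [[0,0,0],0],
    [[0,0,0],0],
    [[0,0,0],0],
    [[0,0,0],0],
    [[0,0,0],0],
    [[-0.5,0,0],0],
    [[-2,0,0],0],
    [[-4,0,0],0],
  ],
  gripper=1.0,
  squeeze=60,
)

```text
time_s: 26.9
tool_pos: [0.6492, 0.2135, 0.0486]
eef_rot: [-0.069, 1.57, 0.068]
wrist_force: [-0.5, -0.3, -1.0]
grip_width: 0.0377
```

Run:
```python
from h import *
from bench import monitor
c=np.array([.499,.378]); a=np.radians(5)
p=c+.050*np.array([-np.sin(a),np.cos(a)]); print(p)
go(monitor.read_state(),[*p,.10],5)
```

```text
[0.4946 0.4278]
shift cm [ -5.13  22.69 -13.54] roll -0.0 curyaw 5.0 q6 0.23 pos [0.6492 0.2135 0.0486]
```

Request:
step_arm(
  deltas=[
    [[-2.5,0.5,0],0],
    [[-4.5,2.5,-1.3],0],
    [[-5.1,6,-3.5],0],
    [[-5.1,10,-6],0],
    [[-5.1,14,-8.4],0],
    [[-5.1,18,-10.7],0],
    [[-5.1,21,-12.5],0],
    [[-5.1,22.4,-13.4],0],
    [[-5.1,22.7,-13.5],0],
    [[-5.1,22.7,-13.5],0],
  ],
)

```text
time_s: 28.15
tool_pos: [0.4956, 0.4275, 0.099]
eef_rot: [-0.068, 1.569, 0.068]
wrist_force: [-0.0, -1.2, -1.8]
grip_width: 0.0376
```

Run:
```python
from h import *
from bench import monitor
s,c=wlook("w11"); print(s['time_s'],s['wrist_force'])
go(monitor.read_state(),[.4946,.4278,.0185],5)
```

```text
28.15 [-0.0009 -1.1918 -1.8436]
shift cm [ 8.04  0.07 -0.12] roll -0.1 curyaw 4.9 q6 0.62 pos [0.4958 0.4272 0.0989]
```

View pics/w11.png

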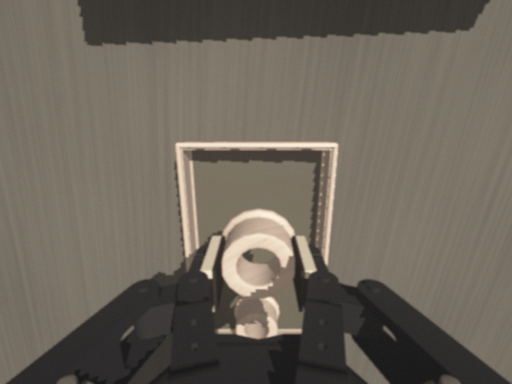

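Run:
```python
from h import *
s,c=load("w11")
a,b=wpx(s,c,177,143.5,.03),wpx(s,c,337,144.5,.03); print(a,b,np.linalg.norm(a-b),(a+b)/2)
```

```text
[0.4289 0.4728 0.03  ] [0.5505 0.4828 0.03  ] 0.12203995353877022 [0.4897 0.4778 0.03  ]
```

Request:
step_arm(
  deltas=[
    [[1,0,-0.1],0],
    [[3,0,-0.1],0],
    [[5,0.1,-0.1],0],
    [[6.2,0.1,-0.1],0],
    [[7,0.1,-0.1],0],
    [[7.5,0.1,-0.1],0],
    [[7.8,0.1,-0.1],0],
    [[7.95,0.1,-0.1],0],
    [[8.05,0.1,-0.1],0],
    [[8.1,0.1,-0.1],0],
  ],
)

```text
time_s: 29.45
tool_pos: [0.4943, 0.429, 0.0183]
eef_rot: [-0.068, 1.569, 0.069]
wrist_force: [-1.8, -1.2, 4.8]
grip_width: 0.0375
```

Request:
step_arm(
  deltas=[
    [[0,0,0],0],
    [[0,0,0],0],
    [[0,0,0],0],
    [[0,0,0],0],
    [[0,0,0],0],
    [[-0.5,0,0],0],
    [[-2,0,0],0],
    [[-4,0,0],0],
    [[-6,0,0],0],
    [[-8,0,0],0],
  ],
  gripper=0.35,
)

```text
time_s: 30.7
tool_pos: [0.4944, 0.4292, 0.0999]
eef_rot: [-0.068, 1.569, 0.069]
wrist_force: [0.0, 0.6, -0.2]
grip_width: 0.0558
```

Run:
```python
from h import *
from bench import monitor
s,c=wlook("w12")
go(monitor.read_state(),[.4205,.1565,.12],5)
```

```text
shift cm [ -1.86 -26.6   -9.85] roll -0.0 curyaw 5.0 q6 0.63 pos [0.4956 0.4301 0.1025]
```

View pics/w12.png

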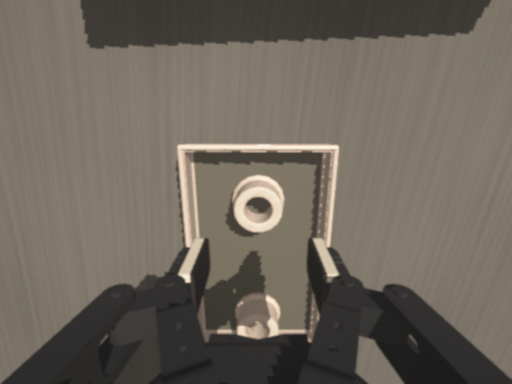

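Request:
step_arm(
  deltas=[
    [[-1,-1.5,-0.5],0],
    [[-1.9,-5,-1.8],0],
    [[-1.9,-9.5,-3.5],0],
    [[-1.9,-14,-5.2],0],
    [[-1.9,-18.5,-6.8],0],
    [[-1.9,-22.5,-8.3],0],
    [[-1.9,-25.5,-9.4],0],
    [[-1.9,-26.6,-9.8],0],
    [[-1.9,-26.6,-9.8],0],
    [[-1.9,-26.6,-9.8],0],
  ],
  gripper=0.15,
)

```text
time_s: 32.0
tool_pos: [0.4202, 0.1561, 0.1169]
eef_rot: [-0.068, 1.569, 0.069]
wrist_force: [0.3, -0.1, -0.3]
grip_width: 0.0725
```

Run:
```python
from h import *
s,c=wlook("w13"); print(s['time_s'],s['tool_pos'],s['grip_width'],s['q'])
t=cv2.imread("pics/w13.png")
cv2.imwrite("pics/c12.png",crop(t,195,130,130,110,6))
```

```text
32.0 [0.4202 0.1561 0.1169] 0.07251045512175326 [0.3522 0.2386 2.1031 0.0002 0.7991 0.2647]
```

View pics/w13.png

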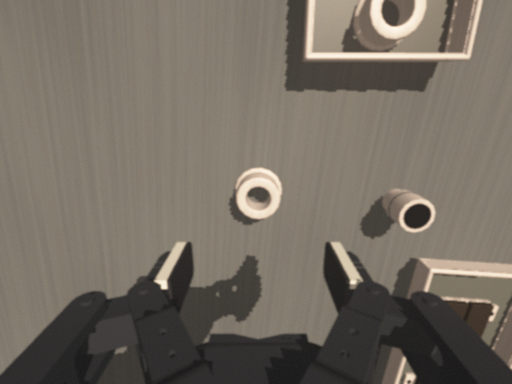

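View pics/c12.png

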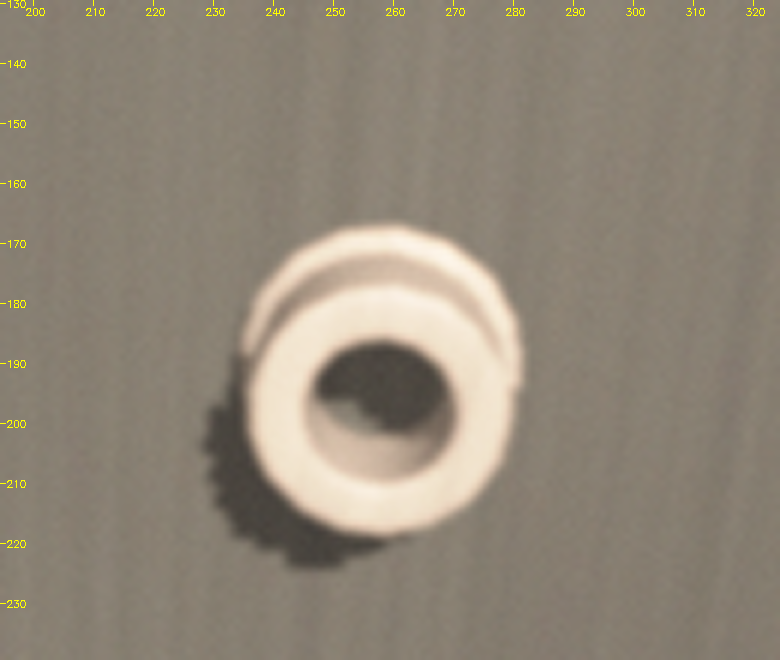

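Run:
```python
from h import *
from bench import monitor
s,c=load("w13")
o=wpx(s,c,257.9,197.4,.028); print(o)
go(monitor.read_state(),[o[0],o[1],.008],5)
```

```text
[0.4193 0.1569 0.028 ]
shift cm [10.88  0.07 -0.08] roll 0.0 curyaw 5.0 q6 0.26 pos [0.4202 0.1562 0.1168]
```

Request:
step_arm(
  deltas=[
    [[3,0.1,-0.1],0],
    [[6,0.1,-0.1],0],
    [[8,0.1,-0.1],0],
    [[9.2,0.1,-0.1],0],
    [[9.9,0.1,-0.1],0],
    [[10.4,0.1,-0.1],0],
    [[10.7,0.1,-0.1],0],
    [[10.9,0.1,-0.1],0],
    [[10.9,0.1,-0.1],0],
    [[10.9,0.1,-0.1],0],
  ],
)

```text
time_s: 33.3
tool_pos: [0.4187, 0.1563, 0.008]
eef_rot: [-0.068, 1.569, 0.068]
wrist_force: [-0.3, -0.2, -0.2]
grip_width: 0.0726
```

Request:
step_arm(
  deltas=[
    [[0,0,0],0],
    [[0,0,0],0],
    [[0,0,0],0],
    [[0,0,0],0],
    [[0,0,0],0],
    [[0,0,0],0],
    [[0,0,0],0],
    [[-0.5,0,0],0],
    [[-2,0,0],0],
    [[-5,0,0],0],
  ],
  gripper=1.0,
  squeeze=60,
)

```text
time_s: 34.55
tool_pos: [0.4178, 0.156, 0.0583]
eef_rot: [-0.069, 1.572, 0.068]
wrist_force: [-1.0, -0.1, -0.2]
grip_width: 0.0378
```

Run:
```python
from h import *
from bench import monitor
c=np.array([.4988,.3778]); a=np.radians(5)
p=c-.010*np.array([-np.sin(a),np.cos(a)]); print(p)
go(monitor.read_state(),[*p,.11],5)
```

```text
[0.4997 0.3678]
shift cm [-5.2  20.39  9.99] roll -0.0 curyaw 5.0 q6 0.27 pos [0.4178 0.156  0.0583]
```

Request:
step_arm(
  deltas=[
    [[-2.5,0.3,0.1],0],
    [[-4.8,2,1],0],
    [[-5.2,5,2.5],0],
    [[-5.2,9,4.4],0],
    [[-5.2,13,6.4],0],
    [[-5.2,16.5,8.1],0],
    [[-5.2,19,9.3],0],
    [[-5.2,20.3,10],0],
    [[-5.2,20.4,10],0],
    [[-5.2,20.4,10],0],
  ],
)

```text
time_s: 35.8
tool_pos: [0.4999, 0.3672, 0.1098]
eef_rot: [-0.069, 1.571, 0.068]
wrist_force: [1.3, 0.4, -1.9]
grip_width: 0.0378
```

Run:
```python
from h import *
from bench import monitor
s,c=wlook("w14"); print(s['time_s'],s['wrist_force'])
go(monitor.read_state(),[.4997,.3678,.0185],5)
```

```text
35.8 [ 1.3194  0.4205 -1.9093]
shift cm [ 9.13  0.08 -0.01] roll -0.0 curyaw 5.0 q6 0.54 pos [0.5    0.3671 0.1098]
```

View pics/w14.png

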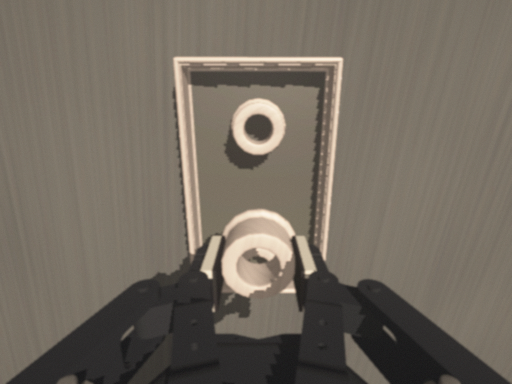

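Request:
step_arm(
  deltas=[
    [[1,0,0],0],
    [[3.5,0,0],0],
    [[6,0,0],0],
    [[7.3,0,0],0],
    [[8,0,0],0],
    [[8.5,0,0],0],
    [[8.8,0,0],0],
    [[9,0,0],0],
    [[9.1,0,0],0],
    [[9.15,0,0],0],
  ],
)

```text
time_s: 37.1
tool_pos: [0.5006, 0.3683, 0.0184]
eef_rot: [-0.068, 1.569, 0.069]
wrist_force: [-0.0, -0.5, -1.2]
grip_width: 0.0379
```

Request:
step_arm(
  deltas=[
    [[0,0,0],0],
    [[0,0,0],0],
    [[0,0,0],0],
    [[0,0,0],0],
    [[0,0,0],0],
    [[-0.5,0,0],0],
    [[-2,0,0],0],
    [[-4,0,0],0],
    [[-6,0,0],0],
    [[-9,0,0],0],
  ],
  gripper=0.35,
)

```text
time_s: 38.35
tool_pos: [0.5003, 0.3682, 0.1099]
eef_rot: [-0.069, 1.57, 0.068]
wrist_force: [-0.4, -0.2, 0.0]
grip_width: 0.0554
```

Request:
step_arm(
  deltas=[
    [[-2,-1,0],0],
    [[-5,-3,0],0],
    [[-9,-6,0],0],
    [[-12,-10,0],0],
    [[-14,-14,0],0],
    [[-15,-18,0],0],
    [[-15,-21,0],0],
    [[-15,-22,0],0],
    [[-15,-22,0],0],
    [[-15,-22,0],0],
  ],
)

```text
time_s: 39.6
tool_pos: [0.5195, 0.1498, 0.2583]
eef_rot: [-0.069, 1.57, 0.069]
wrist_force: [0.1, -0.3, 0.5]
grip_width: 0.0556
```

Run:
```python
from h import *
t=ylook("t2")
cv2.imwrite("pics/t2a.png",crop(t,50,110,210,140,3)); cv2.imwrite("pics/t2b.png",crop(t,200,110,230,140,3))
wlook("w15")
```

```text
(no output)
```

View pics/t2.png

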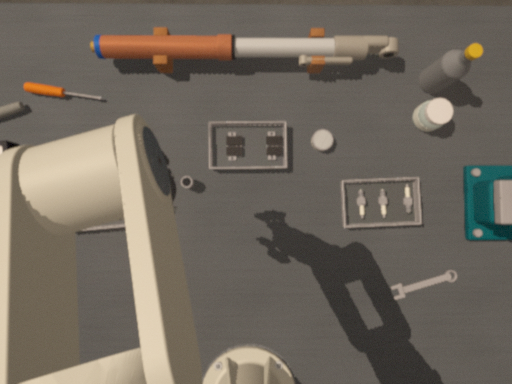

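View pics/w15.png

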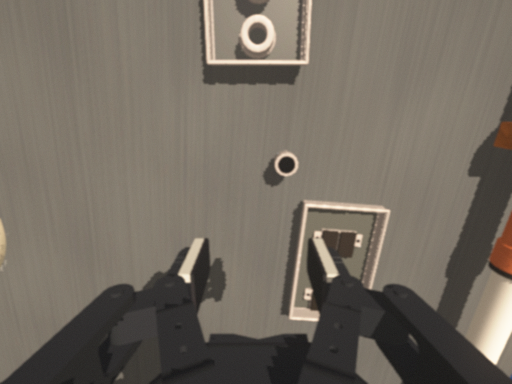

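View pics/t2b.png

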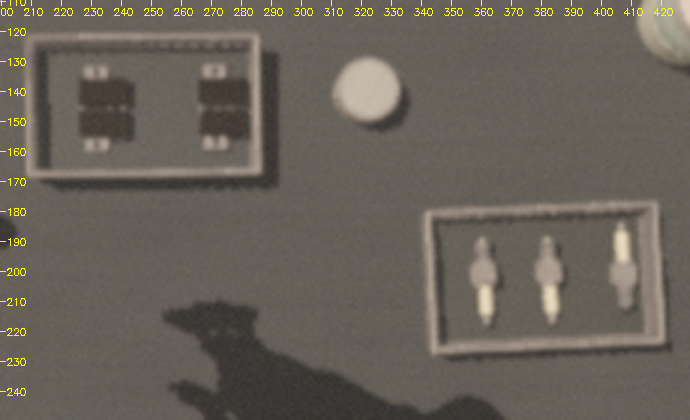

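Plugs, pad, socket and tin look right, but the arm hides the spacer tray. I'll move the arm aside and check it.

Request:
step_arm(
  deltas=[
    [[0,-3,0],0],
    [[0,-7,0],0],
    [[0,-11,0],0],
    [[0,-15,0],0],
    [[0,-19,0],0],
    [[0,-23,0],0],
    [[0,-27,0],0],
    [[0,-30,0],0],
    [[0,-30,0],0],
    [[0,-30,0],0],
  ],
)

```text
time_s: 40.95
tool_pos: [0.5457, -0.1489, 0.258]
eef_rot: [-0.068, 1.57, 0.069]
wrist_force: [1.1, 0.4, 0.1]
grip_width: 0.0555
```

Run:
```python
from h import *
from bench import optics
t=ylook("t3")
cv2.imwrite("pics/t3a.png",crop(t,50,160,160,90,5))
c=optics.camera("scene"); im=cv2.cvtColor(c['img'],cv2.COLOR_RGB2BGR); cv2.imwrite("pics/s3.png",crop(im,60,110,400,160,2,20))
```

```text
(no output)
```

View pics/t3a.png

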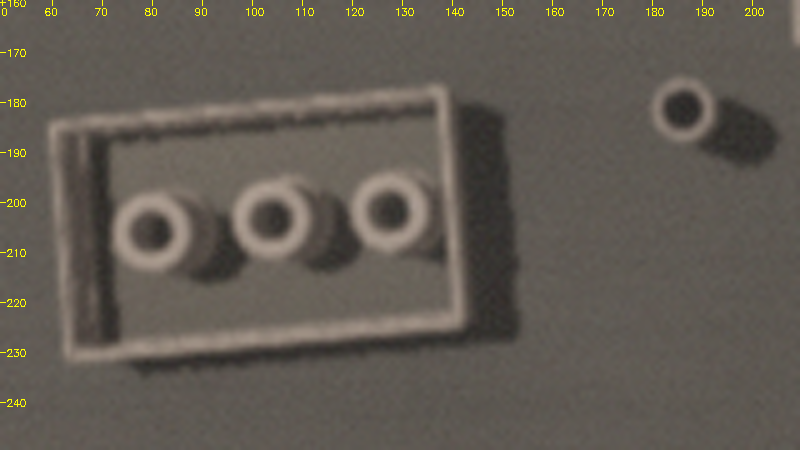

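View pics/s3.png

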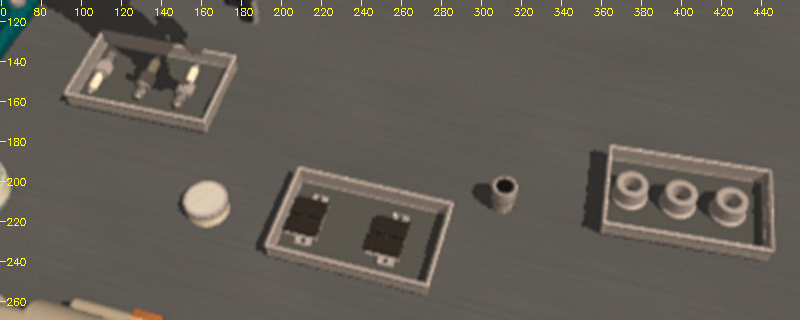

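All three spacers stand level in their tray, centred at about (80,206), (104,203) and (127,202). The socket is still at (186,181) and the tin hasn't moved. I'm handing in.

```bash
python3 -c "
from bench import arm
print(arm.hand_in())"
```

```text
the job is handed in; nothing more can be done
None
```

All five loose parts are in the tray of their kind, and I handed the job in at about 41 s of the 115 s allowed. `hand_in` gives no verdict, so the result rests on my own checks.

- **Placing:** Each part was lowered to about floor height before release. The highest wrist force reported at the end of any move was about 5 N, when the first spacer touched the floor.
- **Final pictures:** The top and scene cameras show both plugs, the pad and both spacers lying flat, each the same way up as before. None is on another part or on a rim, and the fingers are well clear.
- **Socket and tin:** The socket's position in the top view is unchanged to within a pixel (about 3 mm), from (186,181) to (186,181). So is the tin's, from (322,139.5) to (322,140).
- **Disagreements:** The top and wrist cameras differed by 2–3 mm on part positions, so I used the wrist camera for the grasps. The finger opening read about 1.6–1.9 mm narrower than the stated sizes for the pad and spacers.

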